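# Find the full coin tube and show it to the reader

## Robot

A 6-joint arm with a two-finger parallel gripper is mounted at the origin on the work surface. World frame = base frame: x ahead of the robot, y to its left, z up, the work surface at z = 0. Lengths are in m, angles in rad, forces in N, time in s.
With the tool pointing down it reaches from about 0.3 to 0.825 m from the base axis. Payload 5.4 kg.
Tool frame: the origin (TCP) lies midway between the tips of the shut fingers; the grasp point (between the pads) lies 19 mm behind it; z points along the fingers, x is the direction in which the jaws open and shut, and the axes are right-handed (so a half turn about z gives the same grasp; the last joint's range is limited). The gripper opens to 92 mm and grips with 3 to 60 N. Pads are 20 mm wide; open, the fingers measure 128 mm over their backs; the gripper's body (75 mm by 189 mm) begins 69 mm behind the grasp point.
Start: joints at [-1.51, 0.158, 1.597, -0, 1.386, -0.21], TCP at [0.154, -0.554, 0.215] pointing down, gripper open.
Joint ranges: [-2.91, 2.91], [-0.94, 2.29], [0.18, 2.7], [-1.29, 4.43], [0.17, 2.64], [-3, 3]. Speed limits (rad/s): [2.57, 2.57, 3.14, 3.14, 3.14, 3.14].

## Interface

Orientations are given as a unit quaternion [w, x, y, z].
In Python, from station import robot, imaging gives the robot as it stands. Calls block until the motion is done:
- robot.reach(position, orientation): joint-space move of the TCP to a pose.
- robot.move_linear(position, attitude=None, speed=0.15, guard=None): straight line of the TCP; attitude=None keeps the orientation; speed is the mean speed in m/s. With guard (N) it stops when the force on the tool has changed by that much, and returns True; else False.
- robot.move_j(angles): joint-space move.
- robot.gripper_to(opening, grip_force=None): finger opening in m; grip_force is the grip in N (None keeps the last); returns when the fingers have stopped.
- robot.sleep(seconds).
- robot.solve_ik(position, orientation): joint angles nearest the present ones, or None.
- imaging.snapshot(name): name is "scene" or "side" or "wrist"; returns the picture (384x512x3 uint8, red, green, blue); there is no depth.
- imaging.get_calibration(name): a dict with "vfov" (degrees; the focal length in pixels is half the picture's height over the tangent of half this angle, whatever the lens; pixels are square), "cx", "cy" (the principal point, pixels), "R" (3x3) and "t" (3): a world point X has camera coordinates R X + t. Camera axes: x right, y down, z forward; pixel columns grow to the right and rows downward; lengths in m; the calibration is good to about 2 mm. A picture is of the moment at which its call begins: read the wrist's pose just before it. get_calibration takes no time and is no camera call; for the wrist camera it gives the pose at the moment of the call.
A pose or a line that the arm cannot do raises robot.IKError and nothing moves.
- robot.hand_in(): hands the job in, once; it reports no verdict.
Readings, each from a call of its own:
- robot.current_time_s(): time.
- robot.current_joint_pos(): joint angles.
- robot.current_joint_vel(): joint speeds.
- robot.current_tau(): joint torques, N m.
- robot.current_position(): TCP position.
- robot.current_eef_rot(): TCP orientation.
- robot.current_force(): force on the tool from outside, world axes, zero at the start.
- robot.current_ft_torque(): the same for the moment, N m.
- robot.current_opening(): finger opening in m.
Only numpy, scipy, OpenCV 4.12 (cv2) and the standard library are available. Lean on these libraries where they do the work, as an engineer would, in place of code of your own. Each camera call takes 0.05 s, during which the arm holds its last target.

## Task

One of these two closed coin tubes is full and the other is short. First press both blue caps fully home; then lift the tubes in turn clear of the mat, feel which is heavier, and set each back down gently and upright unless it is the one you keep. Finish while still holding the heavier tube upright and still a few centimetres above the middle of the code reader's glass, without touching the reader; leave the lighter tube standing on the mat, never show it to the reader, and leave everything else where it is.

Things in the scene. Friction and masses are not known exactly. Their poses are not given: they have to be found in the camera images.
- tube_a_mid (a point): opaque grey coin tube, white band, blue snap cap: upright cylinder, diameter 46 mm, 62 mm tall with cap home, 200 to 560 g. One of the two is full, the other at least 150 g lighter; they look alike and either may be the full one. Point: centre, 31 mm above its base, z up. Stands on the mat. Grip the body (lower 56 mm), not the cap, which pulls up at 4 N
- tube_b_mid (a point): opaque grey coin tube, white band, blue snap cap: upright cylinder, diameter 46 mm, 62 mm tall with cap home, 200 to 560 g. One of the two is full, the other at least 150 g lighter; they look alike and either may be the full one. Point: centre, 31 mm above its base, z up. Stands on the mat. Grip the body (lower 56 mm), not the cap, which pulls up at 4 N
- cap_a (a joint): how far tube a's blue cap stands proud, m: 0 = fully home (its 6 mm flange on the tube's rim, top 62 mm above the tube's base); starts at 0.005 to 0.009, at most 0.010. It slides straight down when its top is pushed with about 4 N and stays where left
- cap_b (a joint): how far tube b's blue cap stands proud, m: 0 = fully home (its 6 mm flange on the tube's rim, top 62 mm above the tube's base); starts at 0.005 to 0.009, at most 0.010. It slides straight down when its top is pushed with about 4 N and stays where left
- reader_glass (a point): the flat desk-top code reader, a fixed black box 150 x 150 mm and 69 mm high that reads labels on the underside of things held over it; this point is the centre of the upward-facing dark glass (96 x 96 mm) with thin red lines, on its top face; z points up
- mat: grey-green desk mat, fixed, 240 (x) x 460 (y) x 3 mm thick; origin under its centre, at table height
- brick_1: a strapped brick of banknotes, 75 x 160 x 105 mm; origin under its centre; leave alone
- brick_2: another strapped brick of banknotes, 75 x 160 x 105 mm; origin under its centre; leave alone
- calculator: dark desk calculator, 85 x 145 x 16 mm; origin under its centre; leave alone
- stamp: wooden hand stamp, foot 40 x 62 mm, 70 mm tall; origin under its centre; leave alone
- moistener: round red finger moistener, 80 mm in diameter, 30 mm high; origin under its centre; leave alone
- coin_capsule: clear round coin capsule lying flat on the mat, 46 mm in diameter, 8 mm high; origin under its centre; leave alone
- sanitizer: blue bottle with white cap, 56 mm in diameter, 130 mm tall; origin under its centre; leave alone

How it is judged:
By the outcome, as a careful person would: the job done as asked, in the order asked, and still so for the second after the job is handed in, while the arm keeps its last pose, push and grip.
It also fails if it takes over 67 s, if anything falls off the work surface, if the arm or the gripper's body presses on something with over 40 N, if the wrist force passes 120 N, or if a joint passes its speed limit or range.

## Working session

There is one attempt and no reset: what is moved stays moved. The work goes in short steps, each a Python script; the robot and the scene stay as the last script left them, time stands still between calls to the robot, and variables do not carry over. Pictures are saved under pics/ and viewed, and the job is handed in when it is done.

```bash
ls; mkdir -p pics
python3 - <<'E'
from station import robot, imaging
import cv2
print(robot.current_time_s(), robot.current_position(), robot.current_eef_rot(), robot.current_force())
for n in ["scene","side","wrist"]:
    c=imaging.get_calibration(n); print(n,c)
    im=imaging.snapshot(n); cv2.imwrite(f"pics/{n}0.png",im[:,:,::-1])
E
```

```text
pics
0.0 [ 0.15374996 -0.55342574  0.21362607] [-6.89655352e-04  7.96072625e-01 -6.05200416e-01 -5.96953831e-04] [ 0.4104684  -0.63032857 -0.10340323]
scene {'vfov': 57.507671274535454, 'cx': 253.77359325278238, 'cy': 190.3804235137649, 'R': array([[-0.65330524,  0.75690842,  0.01678977],
       [ 0.47206043,  0.42458383, -0.77258496],
       [-0.59190473, -0.49680802, -0.63468936]]), 't': array([ 0.41505044, -0.17939764,  1.36343363])}
side {'vfov': 42.53761667252562, 'cx': 256.9276813666343, 'cy': 194.56724043996923, 'R': array([[-0.80302495, -0.59586542, -0.00976405],
       [-0.33240156,  0.46144331, -0.82254439],
       [ 0.49463131, -0.65727808, -0.56861709]]), 't': array([0.40306904, 0.27472016, 0.98624666])}
wrist {'vfov': 67.8230149499114, 'cx': 252.7049986792709, 'cy': 188.51457112389284, 'R': array([[ 0.26722798, -0.96363149, -0.00188633],
       [-0.92925581, -0.25821235,  0.26421588],
       [-0.25509381, -0.06885299, -0.96446172]]), 't': array([-0.5763524 , -0.02966131,  0.39054494])}
```

View pics/scene0.png

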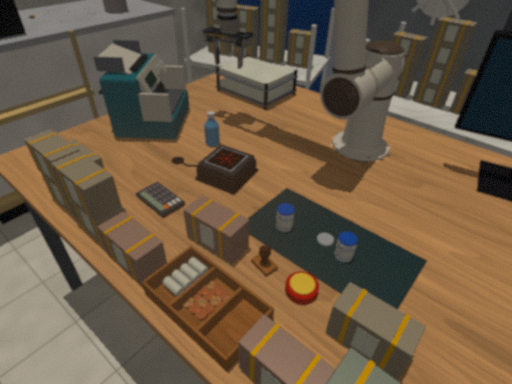

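View pics/side0.png

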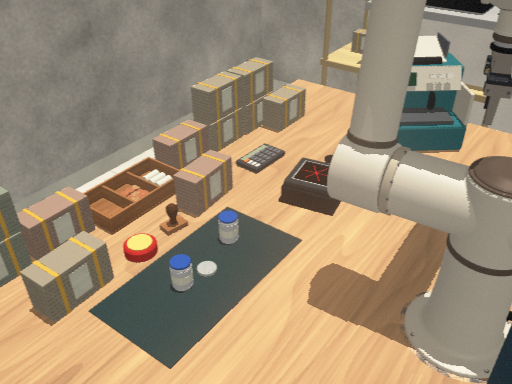

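View pics/wrist0.png

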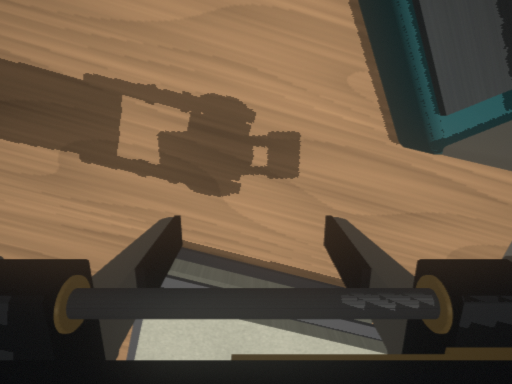

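The scene view shows the two tubes at about (286,217) and (346,246), and the reader glass at about (230,160). In the side view the tubes are at (229,227) and (181,272), and the glass at (316,172). I'll triangulate these next.

```bash
cat > h.py <<'E'
import numpy as np, cv2
def K(c): 
    f=192/np.tan(np.radians(c['vfov']/2)); return np.array([[f,0,c['cx']],[0,f,c['cy']],[0,0,1]])
def P(c): return K(c)@np.c_[c['R'],c['t']]
def tri(c1,u1,c2,u2):
    X=cv2.triangulatePoints(P(c1),P(c2),np.array(u1,float).reshape(2,1),np.array(u2,float).reshape(2,1)); return (X[:3]/X[3]).ravel()
def ray(c,u,z):
    d=c['R'].T@np.linalg.inv(K(c))@np.array([u[0],u[1],1.]); o=-c['R'].T@c['t']
    return o+d*(z-o[2])/d[2]
def proj(c,X):
    p=P(c)@np.r_[X,1]; return p[:2]/p[2]
def blobs(im,lo,hi,amin=20):
    h=cv2.cvtColor(im,cv2.COLOR_RGB2HSV); m=cv2.inRange(h,np.array(lo),np.array(hi))
    n,l,s,c=cv2.connectedComponentsWithStats(m)
    return [(c[i].round(1).tolist(),s[i].tolist()) for i in range(1,n) if s[i][4]>amin],m
E
python3 - <<'E'
from station import robot, imaging
from h import *
for n in ["scene","side"]:
    c=imaging.get_calibration(n); im=cv2.imread(f"pics/{n}0.png")[:,:,::-1].copy()
    print(n,"cam",-c['R'].T@c['t'])
    b,m=blobs(im,(105,150,60),(130,255,255)); print("blue",b)
    for q,s in b: print(q, ray(c,q,0.068).round(4))
    b,m=blobs(im,(0,150,70),(8,255,255),5); print("red",[(q,s,ray(c,q,.069).round(3)) for q,s in b])
    b,m=blobs(im,(170,150,70),(180,255,255),5); print("red",b)
    x0,y0,w,h=(190,110,220,210) if n=="scene" else (130,130,240,200)
    cv2.imwrite(f"pics/{n}0z.png",cv2.resize(im[y0:y0+h,x0:x0+w,::-1],None,fx=3.3,fy=2.8,interpolation=cv2.INTER_CUBIC))
E
```

```text
scene cam [1.16286397 0.43937892 0.7197883 ]
blue [([285.7, 208.6], [278, 204, 16, 10, 127]), ([347.9, 237.7], [339, 231, 19, 14, 203])]
[285.7, 208.6] [0.556  0.0467 0.068 ]
[347.9, 237.7] [0.5384 0.2302 0.068 ]
red [([226.3, 158.5], [218, 153, 15, 12, 47], array([ 0.491, -0.245,  0.069])), ([301.4, 292.7], [286, 272, 33, 33, 376], array([0.751, 0.235, 0.069]))]
red []
side cam [-0.07283658  0.76164543  0.79070182]
blue [([227.0, 216.1], [219, 211, 18, 11, 129]), ([179.5, 261.0], [170, 254, 20, 15, 228])]
[227.0, 216.1] [0.56   0.0425 0.068 ]
[179.5, 261.0] [0.5412 0.2269 0.068 ]
red [([316.0, 172.7], [305, 166, 23, 15, 67], array([ 0.486, -0.252,  0.069])), ([304.5, 169.7], [302, 169, 6, 2, 6], array([ 0.52 , -0.247,  0.069])), ([323.5, 174.3], [321, 174, 6, 2, 6], array([ 0.465, -0.257,  0.069])), ([140.7, 251.8], [123, 234, 35, 28, 442], array([0.631, 0.256, 0.069]))]
red []
```

View pics/scene0z.png

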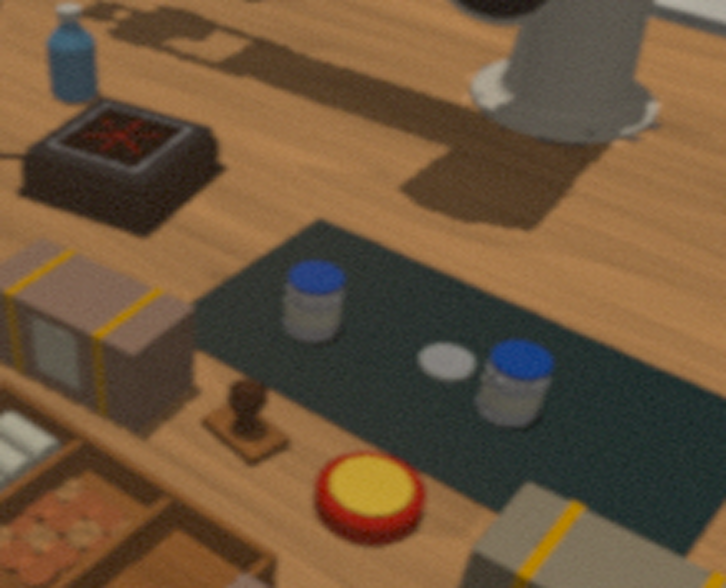

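View pics/side0z.png

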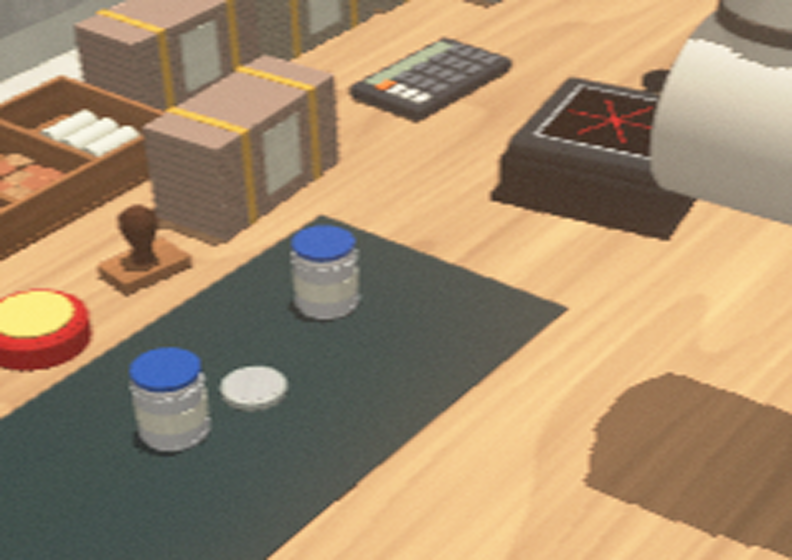

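Run:
```python
from station import robot, imaging
from h import *
S=imaging.get_calibration("scene");D=imaging.get_calibration("side")
for a,b in [((285.7,208.6),(227,216.1)),((347.9,237.7),(179.5,261)),((226.3,158.5),(316,172.7))]:
    print(tri(S,a,D,b).round(4))
print("brick scene",[ray(S,p,0).round(3)[:2] for p in [(234,263.6),(248.5,244)]],"side",[ray(D,p,0).round(3)[:2] for p in [(198,217),(232,189)]])
print("brick top side",[ray(D,(130+x/3.3,130+y/2.8),.105).round(3)[:2] for x,y in [(145,125),(243,57),(337,68),(247,140)]])
c=lambda x,y:(130+x/3.3,130+y/2.8)
print("capsule",ray(S,(190+447/3.3,110+362/2.8),.009),ray(D,c(254,387),.009))
print("stamp",ray(S,(190+247/3.3,110+425/2.8),.008),ray(D,c(145,265),.008))
print("mat",[ray(S,(190+320/3.3,110+220/2.8),.003),ray(D,c(568,309),.003)])
W=imaging.get_calibration("wrist");print("cam-tcp",-W['R'].T@W['t']-robot.current_position())
Rz=lambda yaw:[0,np.cos(yaw/2),np.sin(yaw/2),0]
for yaw in [0,-.5,-1.57,1.57,-.9,.8]:
  for p in [(0.558,.0445,.06),(.54,.2285,.06),(.488,-.249,.14)]:
    q=robot.solve_ik(p,Rz(yaw)); print(yaw,None if q is None else np.round(q,2))
```

```text
[0.5573 0.0464 0.0707]
[0.5393 0.2293 0.07  ]
[ 0.4867 -0.2515  0.0674]
brick scene [array([0.751, 0.032]), array([0.676, 0.016])] side [array([0.679, 0.023]), array([ 0.69 , -0.133])]
brick top side [array([0.753, 0.022]), array([ 0.776, -0.119]), array([ 0.697, -0.149]), array([ 0.671, -0.006])]
capsule [0.52848806 0.16783263 0.009     ] [0.5230652  0.16382504 0.009     ]
stamp [0.69878951 0.09220344 0.008     ] [0.70015321 0.0908587  0.008     ]
mat [array([ 0.4150601 , -0.04736041,  0.003     ]), array([ 0.4030455 , -0.05430849,  0.003     ])]
cam-tcp [0.07232626 0.01738211 0.16966381]
0 [-0.14  0.29  1.77 -0.    1.08 -0.14]
0 [ 0.19  0.35  1.69 -0.    1.1   0.19]
0 [-0.69  0.16  1.75 -0.    1.23 -0.69]
-0.5 [-0.14  0.29  1.77 -0.    1.08  0.36]
-0.5 [ 0.19  0.35  1.69 -0.    1.1   0.69]
-0.5 [-0.69  0.16  1.75 -0.    1.23 -0.19]
-1.57 [-0.14  0.29  1.77 -0.    1.08  1.43]
-1.57 [ 0.19  0.35  1.69 -0.    1.1   1.76]
-1.57 [-0.69  0.16  1.75 -0.    1.23  0.88]
1.57 [-0.14  0.29  1.77 -0.    1.08 -1.71]
1.57 [ 0.19  0.35  1.69 -0.    1.1  -1.38]
1.57 [-0.69  0.16  1.75 -0.    1.23 -2.26]
-0.9 [-0.14  0.29  1.77 -0.    1.08  0.76]
-0.9 [ 0.19  0.35  1.69 -0.    1.1   1.09]
-0.9 [-0.69  0.16  1.75 -0.    1.23  0.21]
0.8 [-0.14  0.29  1.77 -0.    1.08 -0.94]
0.8 [ 0.19  0.35  1.69 -0.    1.1  -0.61]
0.8 [-0.69  0.16  1.75 -0.    1.23 -1.49]
```

```bash
cat >> h.py <<'E'
def Q(yaw): return [0,float(np.cos(yaw/2)),float(np.sin(yaw/2)),0]
Y1,Y2=-1.57,-0.8
E
python3 - <<'E'
from station import robot, imaging
from h import *
for n,p,y in [(1,(.557,.0455),Y1),(2,(.539,.229),Y2)]:
    robot.reach([*p,.20],Q(y)); robot.sleep(.2)
    c=imaging.get_calibration("wrist"); im=imaging.snapshot("wrist"); np.save(f"w{n}.npy",c,allow_pickle=True)
    print(robot.current_time_s(),robot.current_position(),robot.current_force())
    cv2.imwrite(f"pics/w{n}.png",im[:,:,::-1])
    b,m=blobs(im,(105,130,40),(130,255,255)); 
    for q,s in b: print(q,s,ray(c,q,.069).round(4))
E
```

```text
2.9583 [0.55707081 0.04509136 0.20001614] [-0.89240114 -0.14782229 -0.50860753]
[250.7, 182.9] [230, 163, 42, 41, 1314] [0.5559 0.045  0.069 ]
[84.4, 197.8] [63, 178, 44, 40, 1346] [0.539  0.2282 0.069 ]
3.975 [0.53947558 0.22767554 0.20004362] [-0.68072497  0.12941467 -0.63352889]
[249.8, 180.4] [229, 160, 42, 41, 1306] [0.5387 0.2283 0.069 ]
```

View pics/w1.png

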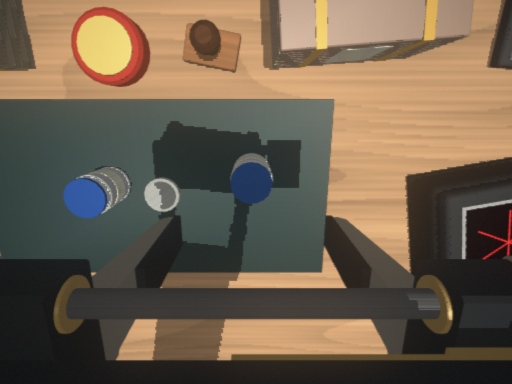

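View pics/w2.png

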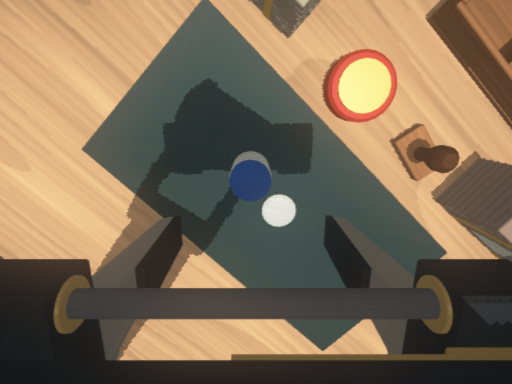

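```bash
cat >> h.py <<'E'
T={1:(.5565,.0455),2:(.539,.2286)}; Y={1:Y1,2:Y2}
E
python3 - <<'E'
from station import robot, imaging
from h import *
robot.gripper_to(0,20); print("closed",robot.current_opening(),robot.current_time_s())
for n in (2,1):
    if n==1: robot.reach([*T[1],.15],Q(Y1))
    robot.move_linear([*T[n],.085],speed=.15)
    robot.sleep(.15); f0=robot.current_force()
    g=robot.move_linear([*T[n],.058],speed=.02,guard=14)
    print(n,g,robot.current_position().round(4),(robot.current_force()-f0).round(2)); robot.sleep(.2)
    print(n,robot.current_position().round(4),(robot.current_force()-f0).round(2),robot.current_time_s())
    robot.move_linear([*T[n],.15],speed=.15)
    print(robot.current_time_s())
    if n==2:pass
robot.reach([*T[1],.2],Q(Y1));robot.gripper_to(.092); robot.sleep(.1)
for n in ("scene","side","wrist"):
    im=imaging.snapshot(n); cv2.imwrite(f"pics/{n}1.png",im[:,:,::-1])
    c=imaging.get_calibration(n)
    b,m=blobs(im,(105,130,40),(130,255,255)); 
    for q,s in b: print(n,q,s,ray(c,q,.063).round(4))
x=cv2.imread("pics/side1.png")[180:310,130:270];cv2.imwrite("pics/s1z.png",cv2.resize(x,None,fx=4,fy=4,interpolation=cv2.INTER_CUBIC))
E
```

```text
closed 0.0004116570213677467 5.325
2 True [0.5393 0.2286 0.0654] [-0.75  0.32  6.23]
2 [0.5393 0.2287 0.0654] [-0.23 -0.72  5.65] 7.5583
8.275
1 True [0.5568 0.0454 0.0654] [-1.25 -0.22  3.42]
1 [0.5568 0.0454 0.0654] [-0.79 -0.38  5.57] 10.9417
11.6583
scene [246.4, 1.8] [232, 0, 28, 6, 113] [-1.3377 -1.788   0.063 ]
scene [301.7, 4.2] [289, 0, 26, 12, 211] [-1.6046 -1.3977  0.063 ]
scene [318.0, 82.4] [316, 75, 5, 16, 41] [-0.2695 -0.3773  0.063 ]
scene [347.4, 239.4] [338, 233, 20, 14, 212] [0.5397 0.2305 0.063 ]
side [179.9, 263.5] [170, 256, 21, 16, 259] [0.5391 0.2285 0.063 ]
wrist [251.2, 180.8] [232, 161, 40, 40, 1249] [0.5562 0.0449 0.063 ]
wrist [87.8, 195.6] [67, 176, 43, 40, 1287] [0.539  0.2281 0.063 ]
```

View pics/s1z.png

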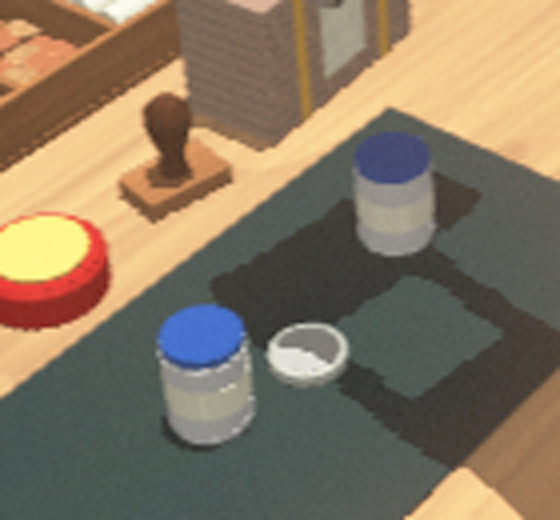

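Both caps stopped at the same height, 65.4 mm against an expected 65 mm. The residual force was only about 5.6 N, though, so I'll press again more firmly to be sure.

Run:
```python
from station import robot, imaging
from h import *
robot.gripper_to(0,20)
for n in (1,2):
    if n==2: robot.reach([*T[2],.13],Q(Y2))
    robot.move_linear([*T[n],.075],speed=.15)
    robot.sleep(.15); f0=robot.current_force()
    g=robot.move_linear([*T[n],.057],speed=.012,guard=24)
    a=robot.current_position(); robot.sleep(.2)
    print(n,g,a.round(5),robot.current_position().round(5),(robot.current_force()-f0).round(2),robot.current_time_s())
    robot.move_linear([*T[n],.12],speed=.15)
robot.gripper_to(.092); robot.reach([*T[2],.13],Q(Y2)); robot.sleep(.1)
im=imaging.snapshot("wrist"); cv2.imwrite("pics/w3.png",im[:,:,::-1]); print(robot.current_time_s())
```

```text
1 True [0.557   0.04548 0.06537] [0.55697 0.04545 0.06535] [-2.73  0.73  5.32] 17.2667
2 True [0.53941 0.2287  0.0654 ] [0.53939 0.22871 0.06538] [-1.61 -0.42  5.32] 20.4167
22.7083
```

View pics/w3.png

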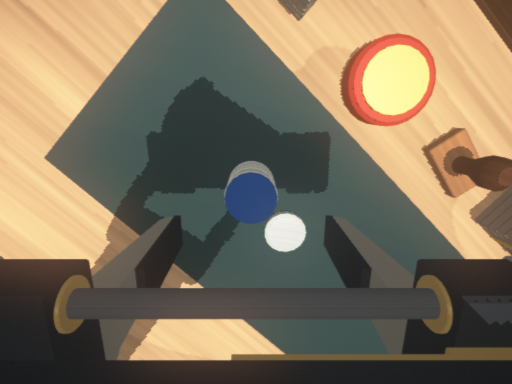

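```bash
cat >> h.py <<'E'
def weigh(robot,N=20):
    robot.sleep(.3); F=[]
    for _ in range(N): F.append(np.r_[robot.current_force(),robot.current_tau()]); robot.sleep(.02)
    F=np.array(F); return F.mean(0),F.std(0)
ZG=.019
def pick(robot,n):
    robot.move_linear([*T[n],.062],speed=.2); f0,s0=weigh(robot,10)
    robot.move_linear([*T[n],ZG],speed=.1)
    robot.gripper_to(.0,30); print("open",robot.current_opening(),robot.current_position().round(4))
    robot.move_linear([*T[n],.062],speed=.08); f1,s1=weigh(robot)
    d=f1-f0; print(n,"dF",d[:3].round(2),"sd",s0[:3].round(2),s1[:3].round(2),"dtau",d[3:].round(2),"g",-d[2]/9.81*1000, robot.current_time_s())
E
python3 - <<'E'
from station import robot, imaging
from h import *
pick(robot,2)
for n in ("side","wrist"):
    im=imaging.snapshot(n); cv2.imwrite(f"pics/{n}2.png",im[:,:,::-1])
E
python3 -c "
import cv2
cv2.imwrite('pics/s2z.png',cv2.hconcat([cv2.resize(cv2.imread('pics/side2.png')[150:310,110:270],(400,400)),cv2.resize(cv2.imread('pics/wrist2.png')[80:340,100:360],(400,400))]))"
```

```text
open 0.045274962185039236 [0.5386 0.229  0.0191]
2 dF [-0.06  0.05 -4.9 ] sd [0.33 0.43 0.53] [0.51 0.49 0.47] dtau [ 0.01 -2.74 -2.03  0.    0.01 -0.  ] g 499.2629432478403 26.3417
```

View pics/s2z.png

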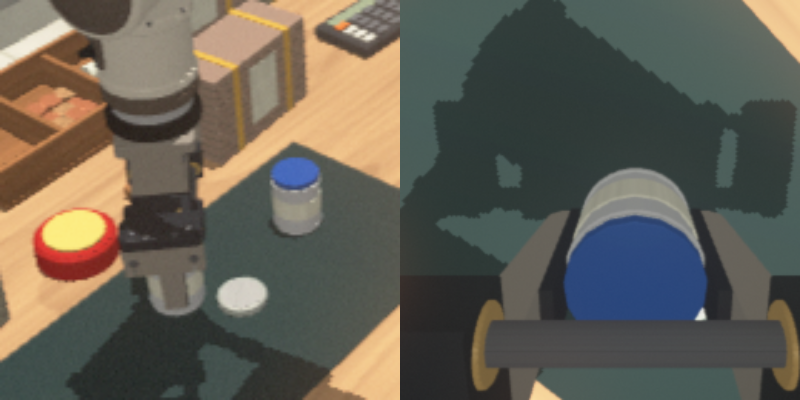

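Run:
```python
from station import robot, imaging
from h import *
robot.move_linear([*T[2],.026],speed=.08); robot.move_linear([*T[2],ZG],speed=.02); robot.sleep(.15)
print(robot.current_position().round(4),robot.current_force())
robot.gripper_to(.085); robot.move_linear([*T[2],.14],speed=.2)
im=imaging.snapshot("wrist"); c=imaging.get_calibration("wrist"); b,m=blobs(im,(105,130,40),(130,255,255))
for q,s in b: print(q,s,ray(c,q,.063).round(4))
cv2.imwrite("pics/w4.png",im[:,:,::-1])
robot.reach([*T[1],.14],Q(Y1)); print(robot.current_time_s())
pick(robot,1)
im=imaging.snapshot("side"); cv2.imwrite("pics/side4.png",im[:,:,::-1])
cv2.imwrite('pics/s4z.png',cv2.hconcat([cv2.resize(im[150:310,110:270,::-1],(400,400)),cv2.resize(cv2.imread('pics/w4.png')[80:340,100:360],(400,400))]))
```

```text
[0.5392 0.2286 0.0191] [ 0.64710343  0.03378062 -3.93498263]
[253.3, 194.1] [229, 170, 50, 49, 1903] [0.5399 0.2271 0.063 ]
29.9917
open 0.04578497390802542 [0.5566 0.0457 0.0192]
1 dF [-0.11  0.15 -2.76] sd [0.61 0.71 0.45] [0.41 0.5  0.49] dtau [-0.05 -1.42 -1.06 -0.    0.02  0.  ] g 280.9604251721623 33.5833
```

View pics/s4z.png

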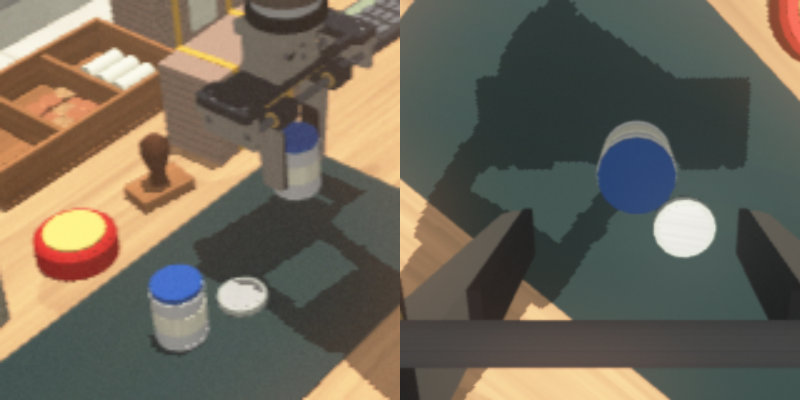

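Run:
```python
from station import robot, imaging
from h import *
S=imaging.get_calibration("scene")
print("sanitizer top",ray(S,(210,114),.13),"base",ray(S,(212,145),0.0))
robot.move_linear([*T[1],.026],speed=.08); robot.move_linear([*T[1],ZG-.0002],speed=.02); robot.sleep(.15)
print(robot.current_position().round(4),robot.current_force())
robot.gripper_to(.085); robot.move_linear([*T[1],.14],speed=.2)
im=imaging.snapshot("wrist"); c=imaging.get_calibration("wrist"); b,m=blobs(im,(105,130,40),(130,255,255))
for q,s in b: print(q,s,ray(c,q,.063).round(4))
cv2.imwrite("pics/w5.png",im[:,:,::-1])
robot.reach([*T[2],.14],Q(Y2)); print(robot.current_time_s())
pick(robot,2)
robot.move_linear([*T[2],.2],speed=.2)
robot.reach([.50,-.08,.22],Q(Y1)); robot.sleep(.2)
c=imaging.get_calibration("wrist"); im=imaging.snapshot("wrist"); cv2.imwrite("pics/w6.png",im[:,:,::-1]); np.save("w6.npy",c,allow_pickle=True)
im=imaging.snapshot("scene"); cv2.imwrite("pics/scene6.png",im[:,:,::-1])
print(robot.current_time_s(),robot.current_position(),robot.current_force(),robot.current_opening())
```

```text
sanitizer top [ 0.39030761 -0.42256894  0.13      ] base [ 0.39123982 -0.4222705   0.        ]
[0.5568 0.0454 0.0192] [-1.29587542 -0.39224577  2.22051958]
[252.8, 195.4] [228, 171, 50, 50, 1908] [0.5564 0.0434 0.063 ]
[51.7, 212.2] [26, 189, 53, 48, 1963] [0.5403 0.2263 0.063 ]
37.1833
open 0.04506210010500275 [0.5391 0.2286 0.0192]
2 dF [ 0.13  0.05 -4.77] sd [0.68 0.4  0.58] [0.46 0.46 0.59] dtau [ 0.07 -2.72 -2.02  0.    0.01 -0.  ] g 486.42389120450446 40.775
43.1083 [ 0.50018724 -0.07931186  0.21993682] [-0.32181346  0.33754136 -6.00330871] 0.045252282501762754
```

View pics/w6.png

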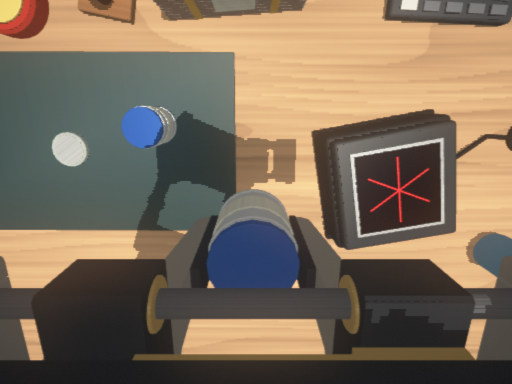

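View pics/scene6.png

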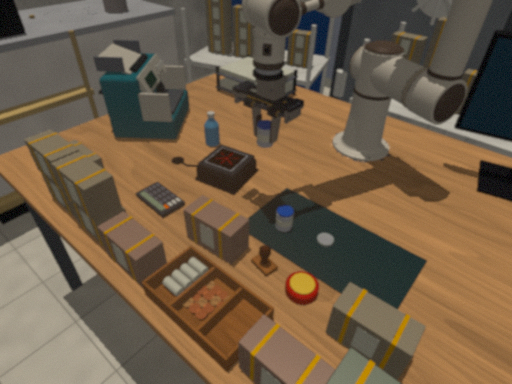

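The wrist view shows the glass frame with corners near (351,157), (443,140), (445,226) and (359,236), and the red star at (400,190). The held tube looks upright, and the other tube is standing on the mat at (143,127).

Run:
```python
from station import robot, imaging
from h import *
c=np.load("w6.npy",allow_pickle=True).item(); im=cv2.imread("pics/w6.png")[:,:,::-1].copy()
C=np.array([ray(c,p,.069)[:2] for p in [(351,157),(443,140),(445,226),(359,236)]]); print(C.round(3),C.mean(0),[np.linalg.norm(C[i]-C[i-1]).round(3) for i in range(4)])
h=cv2.cvtColor(im,cv2.COLOR_RGB2HSV); m=cv2.inRange(h,np.array((0,150,70)),np.array((8,255,255))); m[:, :320]=0
ys,xs=np.nonzero(m); print("red bbox ctr",(xs.min()+xs.max())/2,(ys.min()+ys.max())/2,"mean",xs.mean(),ys.mean()); r=ray(c,(xs.mean(),ys.mean()),.069); print(r)
S=imaging.get_calibration("scene"); D=imaging.get_calibration("side")
g=(C.mean(0)+r[:2])/2; print("g",g)
if abs(g-np.array([.4867,-.2515])).max()<.012:
    robot.reach([*g,.17],Q(Y1)); robot.move_linear([*g,.121],speed=.06); robot.sleep(.3)
    print(robot.current_time_s(),robot.current_position().round(4),robot.current_eef_rot().round(4),robot.current_opening(),robot.current_force())
    for n in ("scene","side","wrist"):
        im=imaging.snapshot(n); cv2.imwrite(f"pics/{n}7.png",im[:,:,::-1])
    a=cv2.imread("pics/scene7.png")[60:220,150:350]; b=cv2.imread("pics/side7.png")[90:250,200:400]
    cv2.imwrite("pics/f.png",cv2.vconcat([cv2.resize(x,(375,300)) for x in (a,b)]))
```

```text
[[ 0.524 -0.192]
 [ 0.544 -0.293]
 [ 0.441 -0.313]
 [ 0.428 -0.211]] [ 0.48418779 -0.2522811 ] [np.float64(0.099), np.float64(0.102), np.float64(0.105), np.float64(0.103)]
red bbox ctr 398.5 189.0 mean 399.4135702746365 189.69143780290793
[ 0.48629581 -0.25210827  0.069     ]
g [ 0.4852418  -0.25219469]
45.125 [ 0.4854 -0.2523  0.1213] [-0.000e+00  7.074e-01 -7.068e-01  3.000e-04] 0.0451214362073317 [-0.65558545 -0.40569033 -4.36747437]
```

View pics/f.png

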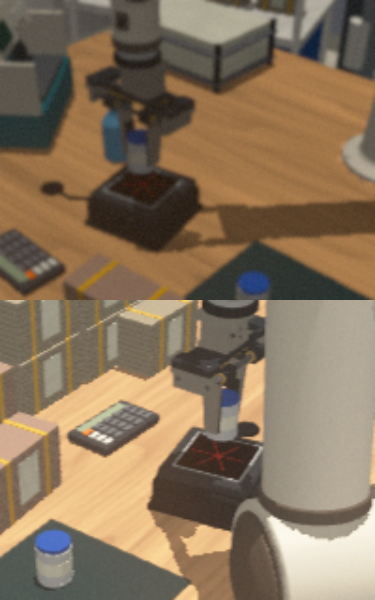

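View pics/wrist7.png

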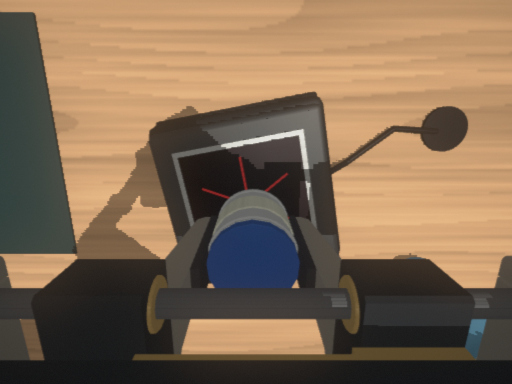

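View pics/side7.png

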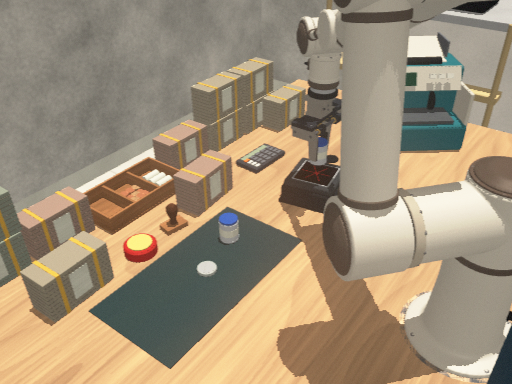

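The heavier tube is upright about 36 mm above the glass, with nothing touching the reader. The lighter tube is standing at side-view pixel (229,228). I'll hand in now.

Run:
```python
from station import robot
print(abs(robot.current_joint_vel()).max(),robot.current_opening(),robot.current_time_s()); robot.hand_in()
```

```text
0.0018897585679374476 0.04586478794914836 45.275
the job is handed in; nothing more can be done
```

I pressed both caps home, weighed both tubes, and handed in at 45.3 s with the heavier one held over the reader glass. It is the tube that started at about (0.539, 0.229).

- **Caps:** I pressed each cap twice. The fingertips stopped at 65.4 mm every time, against an expected 65 mm, so I take both as fully home. The 0.4 mm difference was the same for both tubes and did not change with the firmer second press.
- **Weights:** The heavier tube read about 499 g, then about 486 g on the second lift. The other read about 281 g, and the joint torques agreed.
- **Lighter tube:** I set it back upright on the mat at about (0.556, 0.045), and it never went near the reader.
- **Final hold:** The tube is upright at (0.485, −0.252), with its base about 36 mm above the glass by calculation. Estimates of the glass centre from the different views agreed to about 2–3 mm, and the arm was still at hand-in.
- **Other objects:** They look unmoved in the last pictures. I checked this by eye only.

No check failed.

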